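# Set the stock tags to match the bins

### The arm

A 7-joint arm with a two-finger parallel gripper is mounted at the origin on the work surface. World frame = base frame: x ahead of the robot, y to its left, z up, the work surface at z = 0. Lengths are in m, angles in rad, forces in N, time in s.
With the tool pointing down it reaches from about 0.425 to 0.925 m from the base axis. Payload 6.8 kg.
Tool frame: the origin (TCP) lies midway between the tips of the shut fingers; the grasp point (between the pads) lies 19 mm behind it; z points along the fingers, y is the line along which they close (so a half turn about z gives the same grasp; the last joint's range is limited). The gripper opens to 88 mm and grips with 3 to 60 N. Pads are 20 mm wide; open, the fingers measure 115 mm over their backs; the gripper's body (75 mm by 178 mm) begins 61 mm behind the grasp point.
Start: joints at [1.173, 0.477, 0.022, 1.555, -0.011, 1.109, -0.083], TCP at [0.193, -0.647, 0.197] pointing down, gripper open.
Joint ranges: [-2.96, 2.96], [-0.34, 2.1], [-1.41, 1.46], [0.24, 2.44], [-1.37, 4.51], [0.17, 1.92], [-2.96, 2.96]. Speed limits (rad/s): [2.39, 2.39, 3.14, 3.14, 3.14, 3.14, 3.14].

### API

Orientations are given as a unit quaternion [w, x, y, z].
In Python, from bench import monitor, optics, ticket gives the robot as it stands.
- The arm moves only by the tool send_rows, never from a script. Its argument "commands" is a list that holds one entry, the list of rows, each a list of 7 numbers: the turn, a rotation vector about the tool's x, y, z in degrees, then the shift along the tool's x, y, z in m, then the opening, from 0 (shut) to 1 (fully open). A call has 1 to 12 rows; each row is the pose to reach, as a shift and turn from the pose commanded when the call began, along the tool's axes at that moment; what a row does not reach only later rows make up. A row lasts 1/8 s, in which the tool goes at most 62.5 mm and 10.7 degrees, less where a joint would pass 70% of its speed; a pose out of reach is approached as far as the arm can. A call with a gripper value outside its range is refused whole. The fingers move at their own pace and stop on an object; "squeeze" is the grip in N (left out, the last holds). Time passes only in rows, so rows that repeat a pose let the fingers close. It gives the time, the measured TCP pose, the force, the opening and the grip force at its end, in the units of the state.
- monitor.get_state(): the state, without advancing time (a new reading comes with each control period).
- optics.snapshot(name): name is "scene" or "top" or "wrist"; returns a dict with "frame" (480x640x3 uint8, red, green, blue), "fov_y" (degrees; the focal length in pixels is half the picture's height over the tangent of half this angle, whatever the lens; pixels are square), "cx", "cy" (the principal point, pixels), "R" (3x3) and "t" (3): a world point X has camera coordinates R X + t. Camera axes: x right, y down, z forward; pixel columns grow to the right and rows downward; lengths in m; the calibration is good to about 2 mm. The wrist camera is an equidistant fisheye: a pixel r from the principal point sees the ray r / f radians off the axis. A picture is of the moment at which its call begins. There is no depth.
- ticket.hand_in(): hands the job in; it is judged then, once.
The state is a dict: "time": time; "joints": joint angles; "joint_vel": joint speeds; "tau": joint torques, N m; "position": TCP position; "eef_rot": TCP orientation; "ft_force": force on the tool from outside, world axes, zero at the start; "moment": the same for the moment, N m; "width": opening from 0.0 (shut) to 1.0 (fully open); "finger_force": force on a finger pad.
Only numpy, scipy, OpenCV 4.12 (cv2) and the standard library are available. Lean on these libraries where they do the work, as an engineer would, in place of code of your own. Each camera call takes 0.05 s, during which the arm holds its last target. There are 200 camera calls.

### The job

Set the flip tags on the rail to match the four stock bins: only the tags in front of full bins are to show the face with the round green spot, and a tag in front of an empty or nearly empty bin shows the face with the grey bar. Gently push over with a fingertip each tag that shows the wrong face, so that it comes to rest on its other side. Do not lift or shift the bins or anything else on the bench.

Things in the scene. Friction and masses are not known exactly. Their poses are not given: they have to be found in the camera images.
- rail: tag rail: a level aluminium bar fixed on the bench, 530 mm long (own y, to the robot's left) x 96 mm deep (own x, away from the robot), top 26 mm above the bench, origin under its centre; four flip tags stand on it in a row about 135 mm apart, each in front of its bin
- tag_a_base: fixed steel bracket of a flip tag on the rail, 74 (own x) x 36 mm (own y); origin under its centre on the rail top. Own x runs away from the robot, own y along the rail to the robot's left, z up. The hinge pin lies along own x, 12 mm above the origin; bent wings at both sides, 14 mm long, hold the leaf at its two rests
- tag_a (a joint): lean of this tag's leaf about the pin, rad: 0 upright, +0.70 at rest leaning to own +y with the green-spot face up, -0.70 at rest leaning to own -y with the grey-bar face up. Turns almost freely (under 0.2 N at the free edge) and falls by itself to the rest on whichever side of upright it is let go
- tag_a_edge (a point): middle of the free upper edge of this tag's leaf, 55 mm from the pin; at rest 35 mm to the side of the bracket's origin and 54 mm above it. Leaf: 28 g white plastic plate, 60 mm wide (along own x), 3 mm thick, 5 mm rolled edge; one face has a raised round green spot, 35 mm, the other a raised grey bar, 44 x 12 mm
- tag_b_base: fixed steel bracket of a flip tag on the rail, 74 (own x) x 36 mm (own y); origin under its centre on the rail top. Own x runs away from the robot, own y along the rail to the robot's left, z up. The hinge pin lies along own x, 12 mm above the origin; bent wings at both sides, 14 mm long, hold the leaf at its two rests
- tag_b (a joint): lean of this tag's leaf about the pin, rad: 0 upright, +0.70 at rest leaning to own +y with the green-spot face up, -0.70 at rest leaning to own -y with the grey-bar face up. Turns almost freely (under 0.2 N at the free edge) and falls by itself to the rest on whichever side of upright it is let go
- tag_b_edge (a point): middle of the free upper edge of this tag's leaf, 55 mm from the pin; at rest 35 mm to the side of the bracket's origin and 54 mm above it. Leaf: 28 g white plastic plate, 60 mm wide (along own x), 3 mm thick, 5 mm rolled edge; one face has a raised round green spot, 35 mm, the other a raised grey bar, 44 x 12 mm
- tag_c_base: fixed steel bracket of a flip tag on the rail, 74 (own x) x 36 mm (own y); origin under its centre on the rail top. Own x runs away from the robot, own y along the rail to the robot's left, z up. The hinge pin lies along own x, 12 mm above the origin; bent wings at both sides, 14 mm long, hold the leaf at its two rests
- tag_c (a joint): lean of this tag's leaf about the pin, rad: 0 upright, +0.70 at rest leaning to own +y with the green-spot face up, -0.70 at rest leaning to own -y with the grey-bar face up. Turns almost freely (under 0.2 N at the free edge) and falls by itself to the rest on whichever side of upright it is let go
- tag_c_edge (a point): middle of the free upper edge of this tag's leaf, 55 mm from the pin; at rest 35 mm to the side of the bracket's origin and 54 mm above it. Leaf: 28 g white plastic plate, 60 mm wide (along own x), 3 mm thick, 5 mm rolled edge; one face has a raised round green spot, 35 mm, the other a raised grey bar, 44 x 12 mm
- tag_d_base: fixed steel bracket of a flip tag on the rail, 74 (own x) x 36 mm (own y); origin under its centre on the rail top. Own x runs away from the robot, own y along the rail to the robot's left, z up. The hinge pin lies along own x, 12 mm above the origin; bent wings at both sides, 14 mm long, hold the leaf at its two rests
- tag_d (a joint): lean of this tag's leaf about the pin, rad: 0 upright, +0.70 at rest leaning to own +y with the green-spot face up, -0.70 at rest leaning to own -y with the grey-bar face up. Turns almost freely (under 0.2 N at the free edge) and falls by itself to the rest on whichever side of upright it is let go
- tag_d_edge (a point): middle of the free upper edge of this tag's leaf, 55 mm from the pin; at rest 35 mm to the side of the bracket's origin and 54 mm above it. Leaf: 28 g white plastic plate, 60 mm wide (along own x), 3 mm thick, 5 mm rolled edge; one face has a raised round green spot, 35 mm, the other a raised grey bar, 44 x 12 mm
- bin_caps_front (a point): front lip (its middle, 45 mm up) of a loose grey stock bin, 150 deep x 112 wide x 70 mm high. It is FULL: heaped over the rim (to about 80 mm) with round tube caps. Its tag is the one straight in front, about 95 mm nearer to the robot (the next tags are some 165 mm from this point). Own x points away from the robot.
- bin_vials_front (a point): front lip (its middle, 45 mm up) of a loose grey stock bin, 150 deep x 112 wide x 70 mm high. It is FULL: packed with upright brown vials with white caps, tops 68 mm above the bench. Its tag is the one straight in front, about 95 mm nearer to the robot (the next tags are some 165 mm from this point). Own x points away from the robot.
- bin_low_front (a point): front lip (its middle, 45 mm up) of a loose grey stock bin, 150 deep x 112 wide x 70 mm high. It is NOT full: only three tube caps lie on its floor. Its tag is the one straight in front, about 95 mm nearer to the robot (the next tags are some 165 mm from this point). Own x points away from the robot.
- bin_empty_front (a point): front lip (its middle, 45 mm up) of a loose grey stock bin, 150 deep x 112 wide x 70 mm high. It is NOT full: there is nothing in it. Its tag is the one straight in front, about 95 mm nearer to the robot (the next tags are some 165 mm from this point). Own x points away from the robot.
- dropper_bottle: bystander: brown glass dropper bottle with a red cap and a rubber bulb, 48 mm across, 134 mm tall; loose, origin under its centre; leave it alone
- jar: bystander: screw-top glass jar with white lid, 54 mm across, 62 mm tall; loose, origin under its centre; leave it alone
- flask: bystander: stoppered volumetric flask, 72 mm across, 178 mm tall; loose, origin under its centre; leave it alone
- beaker: bystander: glass beaker of plastic transfer pipettes, 72 mm across, about 135 mm tall with the pipettes; loose, origin under its centre; leave it alone
- tweezers: bystander: steel tweezers lying flat, 127 mm long (along own x), 6 mm high; loose, origin under its centre; leave it alone
- tube_cap: bystander: loose tube cap lying flat, 33 mm across, 14 mm high; loose, origin under its centre; leave it alone
- vial: bystander: brown glass vial with white cap standing between the rail and the bins, 21 mm across, 63 mm tall; loose, origin under its centre; leave it alone

How it is judged:
By the outcome, as a careful person would: the job done as asked, in the order asked, and still so for the second after the job is handed in, with the robot touching nothing.
It also fails if it takes over 38 s, if anything falls off the work surface, if the arm or the gripper's body presses on something with over 40 N, if the wrist force passes 120 N, or if a joint passes its speed limit or range.

## Working session

There is one attempt and no reset: what is moved stays moved. The work goes in short steps, Python scripts to look and compute and a tool call to move; the robot and the scene stay as the last step left them, time stands still between calls to the robot, and variables do not carry over. Pictures are saved under pics/ and viewed, at most 10 in all, crops included, and the job is handed in when it is done.

Besides the shell and the picture viewer there is one more tool, called as name(argument=value, ...) on one line, values as JSON. send_rows: Moves the arm, as the interface text tells. Its arguments: {"type":"object","properties":{"commands":{"type":"array","items":{"type":"array","items":{"type":"array","items":{"type":"number"}}}},"squeeze":{"type":"number"}},"required":["commands"]}

```bash
mkdir -p pics
python3 - <<'E'
from bench import monitor, optics
import cv2,pickle
D={}
for n in("scene","top"):
    d=optics.snapshot(n);D[n]=d;cv2.imwrite(f"pics/{n}0.png",d["frame"][:,:,::-1]);print(n,d["fov_y"],d["cx"],d["cy"],d["R"],d["t"])
pickle.dump(D,open("d.pkl","wb"))
s=monitor.get_state();print(s)
E
```

```text
scene 43.30868246298164 317.26848991218674 245.48932312679312 [[ 0.65247394  0.75772385  0.01150342]
 [ 0.58317732 -0.49236316 -0.64612903]
 [-0.48392352  0.42829089 -0.7631415 ]] [-0.38122935 -0.24262734  1.53465786]
top 45.3205816123698 311.3264940925514 238.86722636237607 [[-0.02079319 -0.99967174  0.01496832]
 [-0.99889935  0.02014286 -0.04235972]
 [ 0.04204431 -0.01583264 -0.99899029]] [0.02511165 0.55399718 1.41219873]
{'time': 0.1, 'joints': array([ 1.17289873,  0.47769259,  0.02237066,  1.55632851, -0.01149224,
        1.10928736, -0.08312111]), 'joint_vel': array([ 0.00021183, -0.0012217 , -0.00030905, -0.00357677,  0.00137173,
        0.00204406, -0.00152523]), 'tau': array([ 5.57469073e-03, -5.84086561e+01,  1.54068209e+00, -2.73312968e+01,
       -5.41310187e-02,  1.31343104e-02,  8.81913593e-05]), 'position': array([ 0.19269164, -0.64631712,  0.19620635]), 'eef_rot': array([-7.72847465e-04,  9.89521818e-01,  1.44381236e-01, -1.80390864e-04]), 'ft_force': array([-1.09119937,  0.85547403, -0.76126143]), 'moment': array([-0.00590777,  0.06664772,  0.01865953]), 'finger_force': 0.0, 'width': 0.9960551958146039}
```

View pics/top0.png

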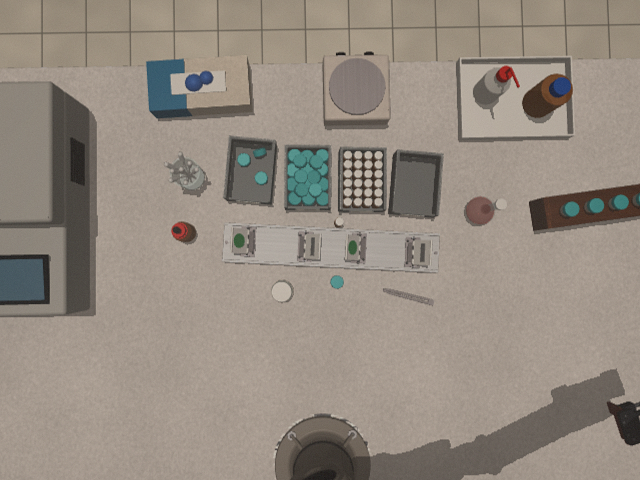

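View pics/scene0.png

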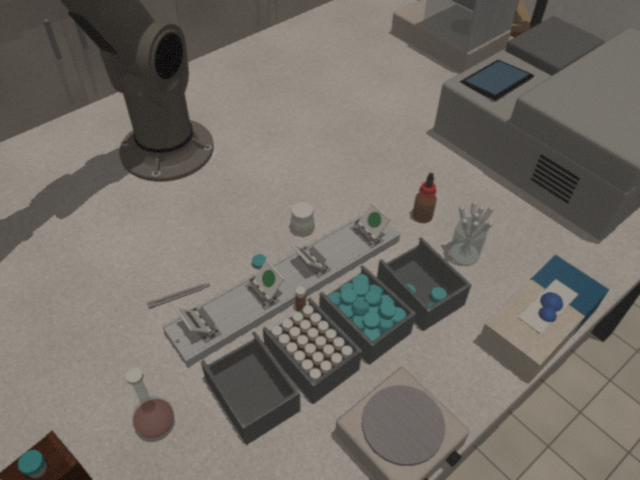

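Tags, left to right (from +y): tag 1 at px (243,240) is green before the low bin, so wrong. Tag 2 at (312,245) is grey before the caps bin, so wrong. Tag 3 at (354,246) is green with vials and tag 4 at (418,251) is grey with an empty bin, so both are right. The dropper bottle at (183,232) and the vial at (339,222) are nearby.

Run:
```python
import pickle,cv2
f=pickle.load(open("d.pkl","rb"))["top"]["frame"][:,:,::-1]
cv2.imwrite("pics/c.png",cv2.resize(f[205:305,165:365],None,fx=4,fy=4,interpolation=cv2.INTER_CUBIC))
```

```text
(no output)
```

View pics/c.png

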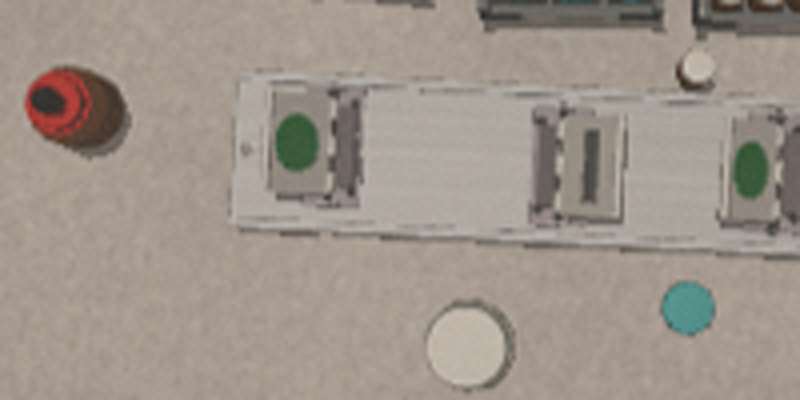

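The crop shows free-edge middles at tag 1 (269,141), tag 2 (624,167) and tag 3 (722,170). The rail's left corners are (240,72) and (232,226). The dropper is at (90,110), and the jar lid is at (467,345).

```bash
cat > h.py <<'E'
import numpy as np
def ray(d,u,v,z):
    f=240/np.tan(np.radians(d["fov_y"]/2)); R,t=d["R"],d["t"]
    c=-R.T@t; r=R.T@np.array([(u-d["cx"])/f,(v-d["cy"])/f,1]); return c+r*(z-c[2])/r[2]
E
python3 - <<'E'
import pickle,numpy as np; from h import *
from scipy.spatial.transform import Rotation as Ro
D=pickle.load(open("d.pkl","rb"));d=D["top"]
P={}
for n,u,v,z in [("e1",269,141,.08),("e2",624,167,.08),("e3",722,170,.08),("railLfar",240,72,.026),("railLnear",232,226,.026),("hinge1",333,145,.040),("hinge2",557,165,.040),("hinge3",781,172,.04),("jar",467,345,.062),("drop",50,100,.13),("vial",698,66,.063)]:
    P[n]=p=ray(d,165+u/4-.375,205+v/4-.375,z);print(n,p.round(4))
print(P["e2"]-P["e1"],P["e3"]-P["e2"], np.linalg.norm(P["railLfar"]-P["railLnear"]))
s=D["scene"];f=240/np.tan(np.radians(s["fov_y"]/2))
for n in("e1","e2","e3"):
    q=s["R"]@P[n]+s["t"];print(n,(q[:2]/q[2]*f+[s["cx"],s["cy"]]).round(1))
f=s["frame"][:,:,::-1]
import cv2
cv2.imwrite("pics/s.png",cv2.resize(f[190:310,230:410],None,fx=4,fy=4,interpolation=cv2.INTER_CUBIC))
from bench import monitor
st=monitor.get_state(); w,x,y,z=st["eef_rot"]
R=Ro.from_quat([x,y,z,w]).as_matrix();print(R.round(3))
E
```

```text
e1 [0.5529 0.2018 0.08  ]
e2 [ 0.5334 -0.0067  0.08  ]
e3 [ 0.5304 -0.0644  0.08  ]
railLfar [0.5979 0.2255 0.026 ]
railLnear [0.5038 0.2317 0.026 ]
hinge1 [0.5514 0.168  0.04  ]
hinge2 [0.5366 0.0326 0.04  ]
hinge3 [ 0.5295 -0.1032  0.04  ]
jar [0.43   0.0883 0.062 ]
drop [0.5765 0.319  0.13  ]
vial [ 0.5934 -0.0528  0.063 ]
[-0.01954436 -0.20848341  0.        ] [-0.00294533 -0.05774523  0.        ] 0.09431139810665595
e1 [379.6 212.2]
e2 [298.6 255.5]
e3 [275.1 269.2]
[[ 0.958  0.286 -0.001]
 [ 0.286 -0.958  0.001]
 [-0.    -0.002 -1.   ]]
```

View pics/s.png

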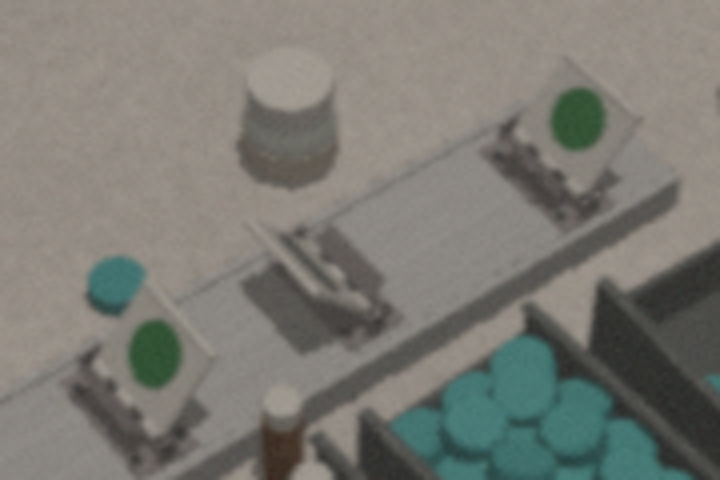

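Projecting the points into the scene view agrees with it to within 3 mm, and the rail is yawed about 4.6°. I'll first go over the 58 mm gap between tags 2 and 3, with the fingers shut and the tool's x along the rail.

send_rows(commands=[[[0, 0, -10, 0.045, -0.044, 0, 0], [0, 0, -16, 0.09, -0.088, 0, 0], [0, 0, -22, 0.133, -0.13, 0, 0], [0, 0, -28, 0.176, -0.172, 0, 0], [0, 0, -34, 0.22, -0.215, 0, 0], [0, 0, -40, 0.263, -0.257, 0, 0], [0, 0, -46, 0.307, -0.3, 0, 0], [0, 0, -52, 0.35, -0.342, 0, 0], [0, 0, -58, 0.393, -0.384, 0, 0], [0, 0, -64, 0.436, -0.426, 0, 0], [0, 0, -68.8, 0.479, -0.468, 0, 0], [0, 0, -68.8, 0.4995, -0.488, 0, 0]]])

```text
time: 1.6
position: [0.533, -0.0327, 0.197]
eef_rot: [-0.0, 0.733, 0.68, 0.001]
ft_force: [-1.0, 0.3, 0.4]
width: 0.0
finger_force: 0.0
```

```bash
cat > look.py <<'E'
import sys,cv2
from bench import monitor,optics
from scipy.spatial.transform import Rotation as Ro
f=optics.snapshot(sys.argv[1])["frame"][:,:,::-1]; x0,y0,x1,y1=map(int,sys.argv[3:7])
cv2.imwrite(sys.argv[2],cv2.resize(f[y0:y1,x0:x1],None,fx=3,fy=3,interpolation=cv2.INTER_CUBIC))
s=monitor.get_state();w,x,y,z=s["eef_rot"]
print(s["time"],s["position"].round(4),s["joints"].round(2),s["ft_force"].round(2),s["width"]);print(Ro.from_quat([x,y,z,w]).as_matrix().round(3))
E
python3 look.py scene pics/s1.png 190 150 440 340
```

```text
1.65 [ 0.5342 -0.0298  0.1971] [ 0.4   0.3  -0.54  1.86  0.17  1.03 -0.29] [1.76 2.36 0.44] 0.004566662055811361
[[ 0.073  0.997  0.001]
 [ 0.997 -0.073  0.003]
 [ 0.003  0.001 -1.   ]]
```

View pics/s1.png

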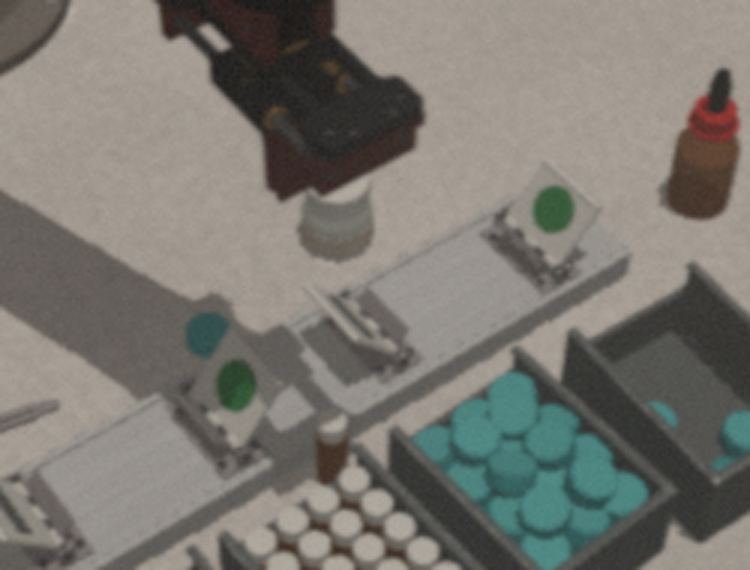

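The tag states are unchanged. The gripper's outline is unclear in this view, near crop px (265–420, 80–200), so I'll check it from above and from the wrist before going down.

Run:
```python
import cv2,numpy as np
from bench import optics
from h import *
o=[]
for n,(x0,y0) in (("scene",(210,120)),("top",(240,160)),("wrist",None) ) if 0 else (("scene",(230,130)),("top",(260,170))):
    d=optics.snapshot(n);f=cv2.convertScaleAbs(d["frame"][:,:,::-1],alpha=1.8)
    F=240/np.tan(np.radians(d["fov_y"]/2)); q=d["R"]@np.array([.5345,-.029,.197])+d["t"]; print(n,(q[:2]/q[2]*F+[d["cx"],d["cy"]]))
    o.append(cv2.resize(f[y0:y0+130,x0:x0+130],(400,400),interpolation=cv2.INTER_CUBIC))
cv2.imwrite("pics/g.png",np.hstack(o))
cv2.imwrite("pics/w.png",cv2.convertScaleAbs(optics.snapshot("wrist")["frame"][:,:,::-1],alpha=1.3))
```

```text
scene [288.92916858 221.63624677]
top [332.65133401 244.04628081]
```

View pics/g.png

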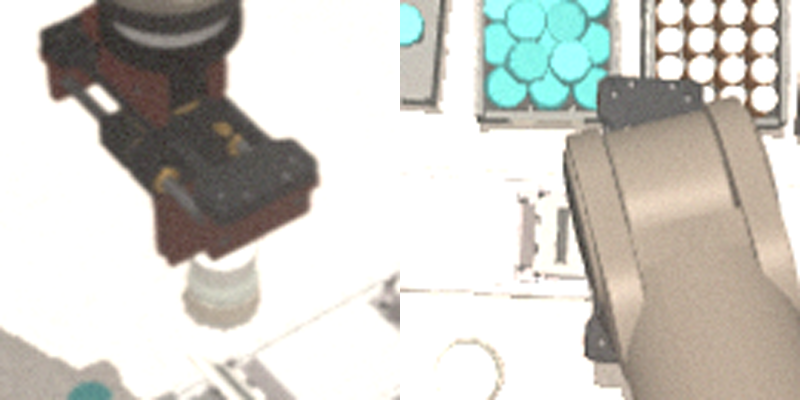

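View pics/w.png

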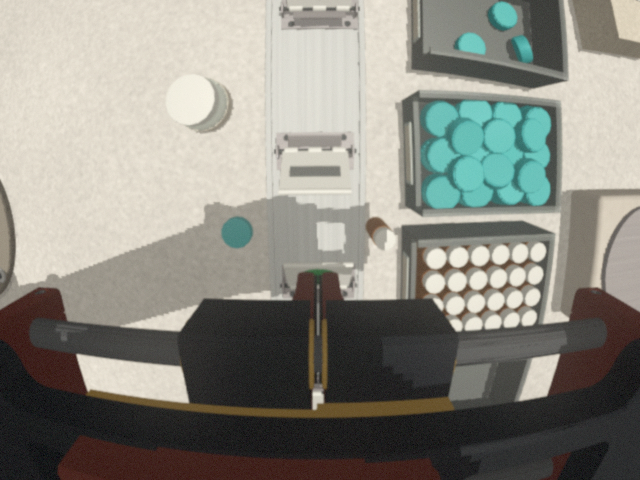

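The body's long side lies along x, as planned. The fingers are shut, and their tips are at wrist px (318,275). Now down into the gap.

send_rows(commands=[[[0, 0, 0, 0, 0, 0, 0], [0, 0, 0, 0, 0, 0.03, 0], [0, 0, 0, 0, 0, 0.07, 0], [0, 0, 0, 0, 0, 0.1, 0]]])

```text
time: 2.3
position: [0.5311, -0.0385, 0.0957]
eef_rot: [0.0, 0.736, 0.677, -0.001]
ft_force: [-1.2, -0.0, 0.5]
width: 0.008
finger_force: 0.0
```

send_rows(commands=[[[0, 0, 0, 0.003, 0, 0.015, 0], [0, 0, 0, 0.003, 0, 0.031, 0], [0, 0, 0, 0.003, 0, 0.031, 0], [0, 0, 0, 0.013, 0, 0.031, 0], [0, 0, 0, 0.023, 0, 0.031, 0], [0, 0, 0, 0.033, 0, 0.031, 0], [0, 0, 0, 0.043, 0, 0.031, 0], [0, 0, 0, 0.053, 0, 0.031, 0], [0, 0, 0, 0.063, 0, 0.031, 0], [0, 0, 0, 0.072, 0, 0.031, 0], [0, 0, 0, 0.077, 0, 0.031, 0], [0, 0, 0, 0.077, 0, 0.031, 0]]])

```text
time: 3.8
position: [0.5383, 0.0406, 0.066]
eef_rot: [-0.0, 0.735, 0.678, 0.0]
ft_force: [-0.7, 0.5, 0.6]
width: 0.007
finger_force: 0.0
```

send_rows(commands=[[[0, 0, 0, -0.012, 0, 0, 0], [0, 0, 0, -0.014, 0, -0.03, 0], [0, 0, 0, -0.01, 0, -0.07, 0], [0, 0, 0, 0.0, 0, -0.09, 0], [0, 0, 0, 0.04, 0, -0.09, 0], [0, 0, 0, 0.09, 0, -0.09, 0], [0, 0, 0, 0.14, 0, -0.09, 0], [0, 0, 0, 0.17, 0, -0.09, 0], [0, 0, 0, 0.187, 0, -0.09, 0], [0, 0, 0, 0.19, 0, -0.09, 0], [0, 0, 0, 0.19, 0, -0.07, 0], [0, 0, 0, 0.19, 0, -0.06, 0]]])

```text
time: 5.3
position: [0.5529, 0.2272, 0.1239]
eef_rot: [0.0, 0.736, 0.677, -0.002]
ft_force: [0.1, 0.4, 0.3]
width: 0.006
finger_force: 0.0
```

```bash
python3 look.py scene pics/s2.png 220 120 470 310
```

```text
5.35 [0.5523 0.2271 0.1229] [-0.07  0.49 -0.56  1.78  0.31  0.96 -0.84] [ 0.79 -0.84 -1.5 ] 0.00728094542687956
[[ 0.082  0.997 -0.004]
 [ 0.997 -0.082 -0.002]
 [-0.003 -0.003 -1.   ]]
```

View pics/s2.png

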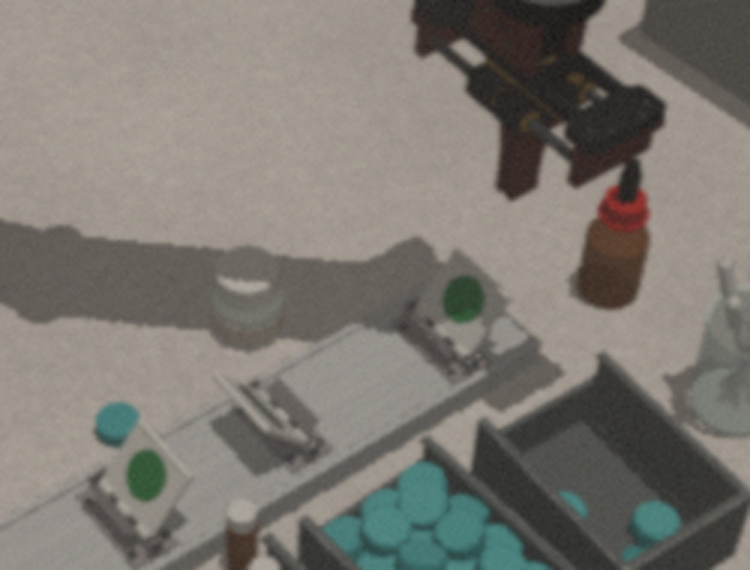

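Tag 2 (crop (265,420)) still leans to the right, and tag 3 hasn't moved. The real fingertip, crop (515,195), sits higher than the projected TCP at about (510,217). I'll check the offset against the wrist view numerically.

Run:
```python
import numpy as np
from bench import optics,monitor
from scipy.spatial.transform import Rotation as Ro
d=optics.snapshot("wrist");s=monitor.get_state()
w,x,y,z=s["eef_rot"];T=Ro.from_quat([x,y,z,w]).as_matrix();p=s["position"]
f=240/np.tan(np.radians(d["fov_y"]/2))
print(d["fov_y"],f,d["cx"],d["cy"],"cam in tool",(T.T@(-d["R"].T@d["t"]-p)).round(4)); 
for o in [(0,0,0),(.01,0,0),(-.01,0,0),(0,.0135,0),(0,0,-.02),(.01,0,-.02),(0,0,-.03),(0,.01,-.02)]:
    q=d["R"]@(p+T@np.array(o))+d["t"];r=np.hypot(*q[:2]);th=np.arctan2(r,q[2])
    print(o,(q[:2]/r*th*f+[d["cx"],d["cy"]]).round(1))
sc=optics.snapshot("scene");F=240/np.tan(np.radians(sc["fov_y"]/2))
for o in [(0,0,0),(-.01,.0135,0),(.01,.0135,0),(-.01,.0135,-.02),(.01,.0135,-.02)]:
    q=sc["R"]@(p+T@np.array(o))+sc["t"];print("scene",o,(((q[:2]/q[2]*F+[sc["cx"],sc["cy"]])-[220,120])*3).round(0))
```

```text
65.70646984690485 371.64829954431775 317.60186982404656 242.28832000206245 cam in tool [ 0.0639 -0.0005 -0.1864]
(0, 0, 0) [318.6 274.3]
(0.01, 0, 0) [318.6 256.2]
(-0.01, 0, 0) [318.6 291.8]
(0, 0.0135, 0) [344.  274.3]
(0, 0, -0.02) [318.7 287.8]
(0.01, 0, -0.02) [318.7 268. ]
(0, 0, -0.03) [318.7 295.7]
(0, 0.01, -0.02) [339.6 287.8]
scene (0, 0, 0) [511. 216.]
scene (-0.01, 0.0135, 0) [512. 233.]
scene (0.01, 0.0135, 0) [534. 221.]
scene (-0.01, 0.0135, -0.02) [515. 212.]
scene (0.01, 0.0135, -0.02) [537. 201.]
```

Both views put the actual fingertip about 25 mm above the stated TCP, so the push at 0.066 passed over tag 2's edge (0.080). I'll go down beside tag 1 to TCP z of about 0.048, still 22 mm clear of the rail if I'm wrong, and look.

send_rows(commands=[[[0, 0, 0, 0, 0, 0.02, 0], [0, 0, 0, 0, 0, 0.045, 0], [0, 0, 0, 0, 0, 0.065, 0], [0, 0, 0, 0, 0, 0.077, 0], [0, 0, 0, 0, 0, 0.077, 0]]])

```text
time: 6.08
position: [0.553, 0.2295, 0.0481]
eef_rot: [-0.0, 0.735, 0.678, -0.001]
ft_force: [0.2, 0.7, 0.1]
width: 0.005
finger_force: 0.0
```

Run:
```python
import numpy as np,cv2
from bench import optics,monitor
s=monitor.get_state();p=s["position"];print(p,s["ft_force"])
o=[]
sc=optics.snapshot("scene");F=240/np.tan(np.radians(sc["fov_y"]/2))
def pr(X):
    q=sc["R"]@np.array(X)+sc["t"];return (((q[:2]/q[2]*F+[sc["cx"],sc["cy"]])-[340,150])*5).round(0)
for dz in(0,.01,.02,.03): print(dz,[pr(p+[a,b,dz]) for a,b in((.0065,-.01),(.0065,.01),(-.0065,-.01))])
f=cv2.convertScaleAbs(sc["frame"][150:260,340:460,::-1],alpha=1.6)
w=cv2.convertScaleAbs(optics.snapshot("wrist")["frame"][220:412,230:400,::-1],alpha=1.6)
a=cv2.resize(f,None,fx=4,fy=5 and 4,interpolation=cv2.INTER_CUBIC); a=cv2.resize(f,(480,440),interpolation=cv2.INTER_CUBIC)
b=cv2.resize(w,(300,339)); b=cv2.copyMakeBorder(b,0,101,0,0,cv2.BORDER_CONSTANT)
cv2.imwrite("pics/z.png",np.hstack([a,b]))
```

```text
[0.55296925 0.22948805 0.04808512] [0.23404528 0.67530269 0.11979652]
0 [array([231., 350.]), array([263., 329.]), array([210., 334.])]
0.01 [array([233., 335.]), array([266., 313.]), array([212., 318.])]
0.02 [array([236., 319.]), array([268., 297.]), array([214., 302.])]
0.03 [array([238., 303.]), array([271., 282.]), array([217., 286.])]
```

View pics/z.png

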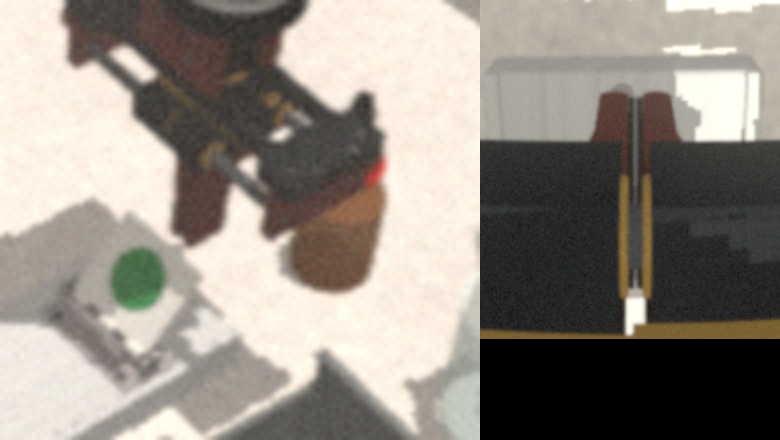

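The tip corners are at (190,245) and (222,225), which fits a tip about 25–28 mm above the TCP, so it's now near z 0.075. I'll lower 9 mm more and push tag 1 slowly while watching the force.

send_rows(commands=[[[0, 0, 0, 0, 0, 0.009, 0], [0, 0, 0, 0, 0, 0.009, 0], [0, 0, 0, -0.01, 0, 0.009, 0], [0, 0, 0, -0.02, 0, 0.009, 0], [0, 0, 0, -0.03, 0, 0.009, 0], [0, 0, 0, -0.038, 0, 0.009, 0], [0, 0, 0, -0.042, 0, 0.009, 0]]])

```text
time: 7.05
position: [0.5502, 0.1868, 0.0401]
eef_rot: [0.0, 0.735, 0.678, -0.0]
ft_force: [-0.9, -0.5, -0.1]
width: 0.001
finger_force: 0.0
```

No resistance, so I'll continue past the pin.

send_rows(commands=[[[0, 0, 0, -0.006, 0, 0, 0], [0, 0, 0, -0.012, 0, 0, 0], [0, 0, 0, -0.018, 0, 0, 0], [0, 0, 0, -0.023, 0, 0, 0], [0, 0, 0, -0.026, 0, 0, 0], [0, 0, 0, -0.026, 0, 0, 0]]])

```text
time: 7.8
position: [0.5481, 0.1619, 0.0401]
eef_rot: [-0.0, 0.735, 0.678, 0.0]
ft_force: [-0.3, -0.1, 0.1]
width: 0.006
finger_force: 0.0
```

send_rows(commands=[[[0, 0, 0, 0.012, 0, 0, 0], [0, 0, 0, 0.012, 0, -0.03, 0], [0, 0, 0, 0.008, 0, -0.07, 0], [0, 0, 0, 0.0, 0, -0.09, 0], [0, 0, 0, -0.04, 0, -0.09, 0], [0, 0, 0, -0.09, 0, -0.09, 0], [0, 0, 0, -0.14, 0, -0.09, 0], [0, 0, 0, -0.18, 0, -0.09, 0], [0, 0, 0, -0.196, 0, -0.09, 0], [0, 0, 0, -0.197, 0, -0.09, 0], [0, 0, 0, -0.197, 0, -0.09, 0]]])

```text
time: 9.18
position: [0.5325, -0.0324, 0.1301]
eef_rot: [-0.0, 0.734, 0.679, 0.0]
ft_force: [0.4, -1.0, -0.2]
width: 0.005
finger_force: 0.0
```

Run:
```python
import cv2,numpy as np,pickle
from bench import optics
d=optics.snapshot("scene");a=d["frame"];b=pickle.load(open("d.pkl","rb"))["scene"]["frame"]
g=lambda f:((f[:,:,1].astype(int)-f[:,:,0]>20)&(f[:,:,1].astype(int)-f[:,:,2]>10))
for n,(x0,y0,x1,y1) in dict(t1=(350,200,400,245),t2=(285,235,330,280),t3=(250,262,285,300)).items():
    print(n,g(b)[y0:y1,x0:x1].sum(),g(a)[y0:y1,x0:x1].sum())
```

```text
t1 142 0
t2 0 0
t3 151 135
```

Tag 1 no longer shows green, so it has flipped. Now tag 2 at the lower height.

send_rows(commands=[[[0, 0, 0, 0, 0, 0.03, 0], [0, 0, 0, 0, 0, 0.06, 0], [0, 0, 0, 0, 0, 0.083, 0], [0, 0, 0, 0, 0, 0.091, 0], [0, 0, 0, 0, 0, 0.091, 0], [0, 0, 0, 0.01, 0, 0.091, 0], [0, 0, 0, 0.02, 0, 0.091, 0], [0, 0, 0, 0.03, 0, 0.091, 0], [0, 0, 0, 0.038, 0, 0.091, 0], [0, 0, 0, 0.044, 0, 0.091, 0]]])

```text
time: 10.48
position: [0.5359, 0.0101, 0.0391]
eef_rot: [0.0, 0.735, 0.678, 0.0]
ft_force: [0.9, -0.4, -0.6]
width: 0.007
finger_force: 0.0
```

send_rows(commands=[[[0, 0, 0, 0.008, 0, 0, 0], [0, 0, 0, 0.015, 0, 0, 0], [0, 0, 0, 0.022, 0, 0, 0], [0, 0, 0, 0.028, 0, 0, 0], [0, 0, 0, 0.032, 0, 0, 0], [0, 0, 0, 0.032, 0, 0, 0]]])

```text
time: 11.22
position: [0.5384, 0.041, 0.0391]
eef_rot: [0.0, 0.735, 0.678, -0.0]
ft_force: [-1.2, -2.0, 0.8]
width: 0.005
finger_force: 0.5
```

Back off, go up, and clear out of view toward the robot.

send_rows(commands=[[[0, 0, 0, -0.012, 0, 0, 0], [0, 0, 0, -0.014, 0, -0.03, 0], [0, 0, 0, -0.014, 0, -0.07, 0], [0, 0, 0, -0.014, 0, -0.11, 0], [0, 0, 0, -0.014, 0, -0.16, 0], [0, 0, 0, -0.05, 0, -0.16, 0], [0, 0, 0, -0.1, 0, -0.16, 0], [0, 0, 0, -0.15, 0, -0.16, 0], [0, 0, 0, -0.2, 0, -0.16, 0], [0, 0, 0, -0.24, 0, -0.16, 0], [0, 0, 0, -0.26, 0, -0.16, 0], [0, 0, 0, -0.26, 0, -0.16, 0]]])

```text
time: 12.72
position: [0.5171, -0.2189, 0.1988]
eef_rot: [-0.0, 0.736, 0.677, -0.0]
ft_force: [-0.1, 1.1, -0.4]
width: 0.005
finger_force: 0.0
```

```bash
python3 look.py scene pics/f.png 180 150 440 350
```

```text
12.775 [ 0.5176 -0.2171  0.199 ] [ 0.66  0.33 -0.46  1.8   0.16  1.05  0.06] [0.67 1.51 0.34] 0.005329048016166391
[[ 0.08   0.997  0.   ]
 [ 0.997 -0.08   0.001]
 [ 0.001 -0.    -1.   ]]
```

View pics/f.png

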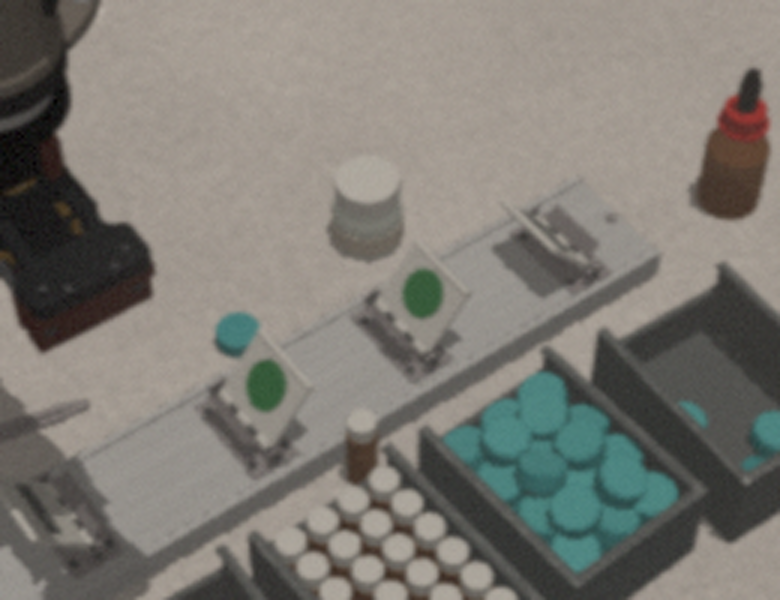

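Tag 1 (550,240) is now grey, tag 2 (420,295) and tag 3 (265,385) are green, and tag 4 (65,525) is still grey. The bystanders in view haven't moved.

```bash
python3 -c "
from bench import ticket
print(ticket.hand_in())"
```

```text
the job is handed in; nothing more can be done
None
```

The job is handed in with all four tags matching their bins (caps and vials green, low and empty grey): I flipped the two wrong ones, the low-bin and caps-bin tags, in about 13 s, though the caps tag took a second push after the first passed over its edge.

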